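Set and lock a marking-out T-square on a front-panel blank

ROBOT

A 7-joint arm with a two-finger parallel gripper is mounted at the origin on the work surface. World frame = base frame: x ahead of the robot, y to its left, z up, the work surface at z = 0. Lengths are in m, angles in rad, forces in N, time in s.
With the tool pointing down it reaches from about 0.425 to 0.925 m from the base axis. Payload 6.8 kg.
Tool frame: the origin (TCP) lies on the front face of the gripper's body, between the roots of the fingers; the fingertips stand 73 mm ahead of it and the grasp point (between the pads) lies 54 mm ahead of it (env.nose_length is the distance from the TCP to the fingertips, in m); z points along the fingers, y is the line along which they close (so a half turn about z gives the same grasp; the last joint's range is limited). The gripper opens to 85 mm and grips with 20 to 120 N. Pads are 22 mm wide; open, the fingers measure 114 mm over their backs; the gripper's body (76 mm by 85 mm) begins 54 mm behind the grasp point. The pads swing forward as they close: fully open they stand 13 mm farther back than shut.
Start: joints at [1.061, 0.477, 0.022, 1.555, -0.011, 1.109, -0.083], TCP at [0.264, -0.621, 0.304] pointing down, gripper open.
Joint ranges: [-2.96, 2.96], [-0.34, 2.1], [-1.41, 1.46], [0.24, 2.44], [-1.37, 4.51], [0.17, 1.92], [-2.96, 2.96]. Speed limits (rad/s): [2.39, 2.39, 3.14, 3.14, 3.14, 3.14, 3.14].

INTERFACE

Orientations are given as a unit quaternion [w, x, y, z].
In Python, from cell import env, kin, camera, calibration, job gives the robot as it stands. The module is installed in compiled form; this text tells all that it offers. Calls block until the motion is done:
- env.reach(position, orientation): joint-space move of the TCP to a pose.
- env.movel(position, velocity=0.15, rot=None, stop_force=None): straight line of the TCP; rot=None keeps the orientation; velocity is the mean speed in m/s. With stop_force (N) it stops when the force on the tool has changed by that much, and returns True; else False.
- env.goto_joints(angles): joint-space move.
- env.grip(opening, f_grip=None): finger opening in m; f_grip is the grip in N (None keeps the last); returns when the fingers have stopped.
- env.dwell(seconds).
- kin.inverse_kinematics(position, orientation): joint angles nearest the present ones, or None.
- env.get_state(): the state.
- camera(name): name is "scene" or "top" or "wrist"; returns (picture, depth): 400x640x3 uint8, blue, green, red; 400x640 float32, m along the optical axis (not along the pixel's ray), 0 where there is no reading.
- calibration(name): a dict with "fx", "fy", "cx", "cy" (pixels), "rvec" (rotation vector, rad) and "tvec" (3), from world to camera coordinates, as OpenCV has them. Camera axes: x right, y down, z forward; pixel columns grow to the right and rows downward; lengths in m; the calibration is good to about 2 mm. A picture is of the moment at which its call begins: read the wrist's pose just before it. calibration takes no time and is no camera call; for the wrist camera it gives the pose at the moment of the call.
A pose or a line that the arm cannot do raises env.PlanningError and nothing moves.
- job.job_done(): hands the job in; it is judged then, once.
The state is a dict: "time": time; "qpos": joint angles; "joint_velocities": joint speeds; "joint_torque": joint torques, N m; "tcp_pos": TCP position; "orientation": TCP orientation; "force": force on the tool from outside, world axes, zero at the start; "torque": the same for the moment, N m; "opening": finger opening in m; "gripper_force": force on a finger pad.
Only numpy, scipy, OpenCV 4.12 (cv2) and the standard library are available. Lean on these libraries where they do the work, as an engineer would, in place of code of your own. Each camera call takes 0.05 s, during which the arm holds its last target. There are 200 camera calls.

TASK

Lift the T-square off the instrument case and lay it flat on the plywood panel blank, its head pressed flush along the panel's front edge and the side of its blade resting against the upright round standoff, with the standoff on the blade's left side as seen from the head end. Then lock it there: turn the wing knob on the head a quarter turn clockwise, until its hidden tongue has swung in under the panel and it comes to its stop. Let go, leaving the square still flush and touching the standoff, and leave the other things on the table where they are.

Things in the scene. Friction and masses are not known exactly. Their poses are not given: they have to be found in the camera images.
- panel: Plywood panel, fixed, 180 (x) x 200 (y) x 12 mm on a smaller black riser: top 50 mm, underside 38 mm above the table, edges overhanging 45 mm. Origin: on the table under its centre; x from the front edge (nearest the robot) to the far edge, y left, z up. Front edge: x = -90 mm. A blue block 26 x 22 x 8 mm is fixed on top at x = 60, y = -80 mm.
- standoff_mid (a point): Centre, 11 mm above the panel's top, of the upright round aluminium standoff (16 mm diameter, 22 mm tall, with a thin stud of 6 mm above) fixed on the panel. Axes as the panel's.
- square_grip (a point): Loose T-square, about 0.4 kg: middle of its raised grip rib's height. x along the blade towards its tip, y left, z up. Blade: aluminium 150 x 40 x 5 mm. This point is on its centre line, 65 mm from the head's inner face, 17 mm above its underside. Rib: 12 mm wide, x = -25 to +55 mm, top 12 mm above this point, foot on the blade. The square balances about 17 mm from here towards the head.
- head_left (a point): Left end of the head's inner face, 55 mm left of the blade's centre line, level with the blade's underside; axes as the square's. Head: dark wooden bar across the blade's root, 120 (y) x 22 (x) mm, from 14 mm below to 10 mm above the blade's underside; the inner face, towards the blade, goes against the panel edge. At first it hangs in front of the case.
- head_right (a point): Right end of the head's inner face, 55 mm right of the blade's centre line, level with the blade's underside.
- wing_grip (a point): Centre of the steel wing knob on top of the head, midway along it, 76 mm from square_grip towards the head, 25 mm above the blade's underside. The wing is a bar 44 mm long (this point's y), 9 mm thick (its x), 22 mm high; its foot is 4 mm above the head's top.
- wing (a joint): Turn of the wing knob in rad, growing clockwise seen from above; hard stop at 1.57; friction 0.015 N m, stays where left. On its shaft below the head, 16 to 21 mm below the blade's underside, is a hidden tongue, 36 mm long, pointing to wing_grip's +y: near 0 along the head, to the left; at 1.57 along the blade, reaching under the panel.
- case: Closed black instrument case, fixed, 140 (x) x 150 (y) x 45 mm; origin under its centre on the table. The square lies on it at first.
- multimeter: Bystander, loose: black handheld meter lying flat, 150 x 75 x 32 mm. Origin at its underside.
- screwdriver: Bystander, loose: screwdriver lying between the panel and the case. Origin at its underside.
- breadboard: Bystander, loose: white breadboard, 165 x 55 x 9 mm, lying flat. Origin at its underside.
- cup: Bystander, loose: grey cup, 95 mm tall. Origin at its underside.
- jar: Bystander, loose: clear jar with black lid, 80 mm tall. Origin at its underside.
- tape: Bystander, loose: black ring of tape, 90 mm across, 20 mm high, lying flat. Origin at its underside.
- notebook: Bystander, loose: green notebook, 200 x 140 x 14 mm. Origin at its underside.
Things that resemble listed ones, but are neither listed nor needed, are in the scene too. What is shaped like the part that bears square_grip but turquoise is not meant.

How it is judged:
On the way:
1. the square lies on the panel, head flush with the front edge, blade against the standoff, knob not yet turned (x of head_left in the frame of panel between -0.0918 and -0.0882 m and z of head_left in the frame of panel between 0.0475 and 0.0525 m and x of head_right in the frame of panel between -0.0918 and -0.0882 m and z of head_right in the frame of panel between 0.0475 and 0.0525 m and angle between square_grip's own z axis and vertical below 0.04 rad and angle between the x axis of square_grip and the x axis of panel, either way round below 0.022 rad and y of standoff_mid in the frame of square_grip between 0.0255 and 0.0303 m and value of joint wing below 0.7 rad), for 0.2 s.
At the end, for the whole second after the job is handed in: Square flat on the panel (height within 2.5 mm), both ends of the head's inner face within 1.8 mm of the front edge and parallel to it within 0.022 rad, blade's left side within about 2 mm of the standoff, wing knob past 1.25 rad (x of head_left in the frame of panel between -0.0918 and -0.0882 m and z of head_left in the frame of panel between 0.0475 and 0.0525 m and x of head_right in the frame of panel between -0.0918 and -0.0882 m and z of head_right in the frame of panel between 0.0475 and 0.0525 m and angle between square_grip's own z axis and vertical below 0.04 rad and angle between the x axis of square_grip and the x axis of panel, either way round below 0.022 rad and y of standoff_mid in the frame of square_grip between 0.0255 and 0.0303 m and value of joint wing above 1.25 rad); the robot touches nothing.
It fails at once if a bystander (meter, screwdriver, breadboard, cup, jar, tape or notebook) is moved more than 15 mm (distance of any of multimeter, screwdriver, breadboard, cup, jar, tape, notebook from where it was at the start of the episode above 0.015 m).
It also fails if it takes over 72 s, if anything falls off the work surface, if the arm or the gripper's body presses on something with over 40 N, if the wrist force passes 120 N, or if a joint passes its speed limit or range.

## Working session

There is one attempt and no reset: what is moved stays moved. The work goes in short steps, each a Python script; the robot and the scene stay as the last script left them, time stands still between calls to the robot, and variables do not carry over. Pictures are saved under pics/ and viewed, at most 10 in all, crops included, and the job is handed in when it is done.

```bash
mkdir -p pics; cat > h.py <<'E'
import numpy as np, cv2
from cell import env, kin, camera, calibration, job
def save(n,f):
    p,d=camera(n); c=calibration(n); cv2.imwrite(f'pics/{f}.png',p); np.savez(f'pics/{f}.npz',p=p,d=d,**{k:np.array(c[k]) for k in c}); return p,d
def rays(c,uv):
    uv=np.atleast_2d(uv).astype(float); R=cv2.Rodrigues(np.array(c['rvec'],float))[0]; t=np.array(c['tvec'],float).ravel()
    r=np.c_[(uv[:,0]-c['cx'])/c['fx'],(uv[:,1]-c['cy'])/c['fy'],np.ones(len(uv))]@R
    return -R.T@t, r
def onplane(c,uv,z):
    o,r=rays(c,uv); return o+r*((z-o[2])/r[:,2])[:,None]
def cloud(c,d):
    v,u=np.mgrid[:d.shape[0],:d.shape[1]]; o,r=rays(c,np.c_[u.ravel(),v.ravel()])
    P=(o+r*d.ravel()[:,None]).reshape(*d.shape,3); P[d==0]=np.nan; return P
E
python3 - <<'E'
from h import *
for n in('top','scene'):
    save(n,n+'0'); c=calibration(n); print(n,c['fx'],rays(c,[[320,200]]))
print(env.get_state()['time'],env.get_state()['orientation'])
E
```

```text
top 427.37454819401927 (array([ 0.41809632, -0.01159319,  1.19231024]), array([[ 0.08660191,  0.02437429, -0.99609156]]))
scene 364.9138072954394 (array([1.01397908, 0.49609383, 0.66086199]), array([[-0.51405438, -0.55714089, -0.65231552]]))
0.1 [-7.80473003e-04  9.79883686e-01  1.99567809e-01 -2.07108522e-04]
```

View pics/top0.png

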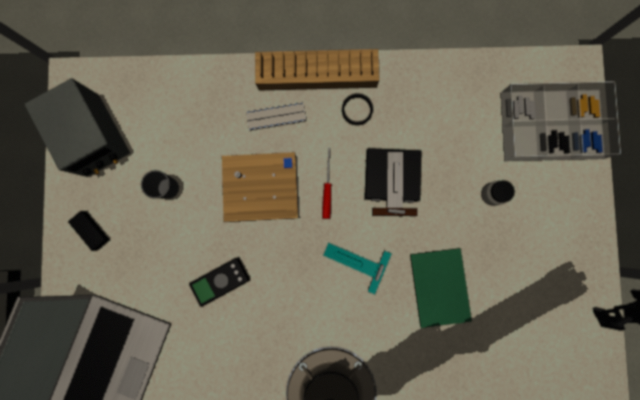

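View pics/scene0.png

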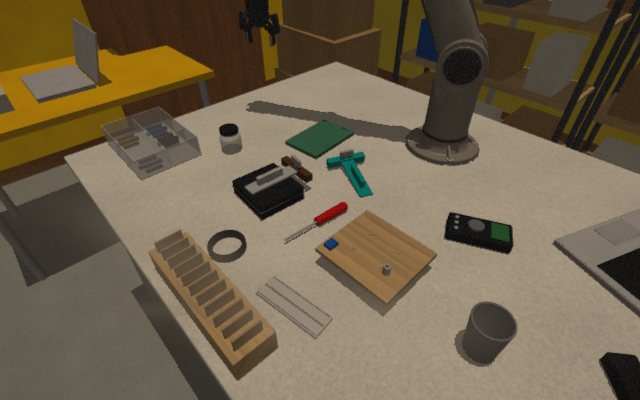

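Candidates for the T-square are the grey blade with brown head on the black case at top (396,185) and the turquoise one at (358,262), which is the decoy. I choose the one on the case. The panel is at (260,187). The standoff is probably at (238,175), and the other dots on the panel are small. The blue block is at (288,163).

```bash
python3 - <<'E'
from h import *
z=np.load('pics/top0.npz'); p=z['p'];d=z['d'];c={k:z[k] for k in('fx','fy','cx','cy','rvec','tvec')}
a=cv2.resize(p[140:230,350:440],None,fx=4.4,fy=4.4,interpolation=cv2.INTER_CUBIC);b=cv2.resize(p[145:235,215:305],None,fx=4.4,fy=4.4,interpolation=cv2.INTER_CUBIC)
cv2.imwrite('pics/crop1.png',np.hstack([a,b]))
P=cloud(c,d); hsv=cv2.cvtColor(p,cv2.COLOR_BGR2HSV)
print('hsv panel',hsv[187,240],hsv[205,260],'table',hsv[240,200],'blade',hsv[195,392],hsv[160,395],'case',hsv[190,375],'head',hsv[212,380])
print('z panel',P[187,260],'blade',P[200,390],'rib',P[180,395],'case',P[190,375],'table',P[240,320])
def fit(m,x0,y0,x1,y1,h,name):
    q=np.zeros_like(m); q[y0:y1,x0:x1]=m[y0:y1,x0:x1]; cs=cv2.findContours(q,0,1)[0]; k=max(cs,key=cv2.contourArea)
    W=onplane(c,k[:,0,:],h)[:,:2].astype(np.float32); r=cv2.minAreaRect(W); print(name,r); return r
Z=P[...,2]
m=((hsv[...,1]>100)|((hsv[...,0]>90)&(hsv[...,1]>90))).astype(np.uint8)
fit(m,212,143,308,232,.05,'panel')
fit(((hsv[...,1]<70)&(hsv[...,2]>70)).astype(np.uint8),375,148,415,208,.05,'blade')
fit(((hsv[...,1]>90)&(hsv[...,0]<25)&(hsv[...,2]>30)).astype(np.uint8),365,204,425,222,.055,'head')
for y in range(165,185,2): print((Z[y,228:250:2]*1000).round())
E
```

```text
hsv panel [ 16 153 125] [ 17 150 131] table [ 23  47 145] blade [ 17  33 138] [ 18  35 132] case [20 32 24] head [ 11 213  49]
z panel [0.55588182 0.17739175 0.04970277] blade [ 0.51353501 -0.17109881  0.05066282] rib [ 0.56415817 -0.18267736  0.0739488 ] case [ 0.54160071 -0.13207176  0.04770016] table [0.41023151 0.01951123 0.00368502]
panel ((0.5571113228797913, 0.17889568209648132), (0.17956411838531494, 0.20017312467098236), 1.672744631767273)
blade ((0.5691012144088745, -0.184220090508461), (0.10439006984233856, 0.1491239368915558), 88.8416976928711)
head ((0.4822304844856262, -0.1814730167388916), (0.11444409191608429, 0.01865486614406109), 88.84292602539062)
[50. 52. 51. 51. 51. 47. 51. 46. 51. 47. 47.]
[52. 47. 52. 49. 53. 51. 51. 51. 46. 50. 50.]
[48. 45. 52. 48. 49. 52. 51. 48. 53. 49. 48.]
[47. 51. 51. 50. 71. 72. 51. 47. 50. 51. 50.]
[47. 46. 52. 48. 78. 77. 64. 50. 45. 50. 48.]
[50. 50. 51. 49. 69. 74. 68. 48. 51. 53. 50.]
[51. 48. 46. 47. 53. 62. 47. 48. 50. 50. 51.]
[54. 47. 48. 54. 51. 50. 54. 47. 50. 51. 48.]
[45. 46. 50. 50. 50. 51. 52. 49. 51. 49. 49.]
[49. 47. 51. 47. 54. 48. 48. 52. 47. 49. 54.]
```

View pics/crop1.png

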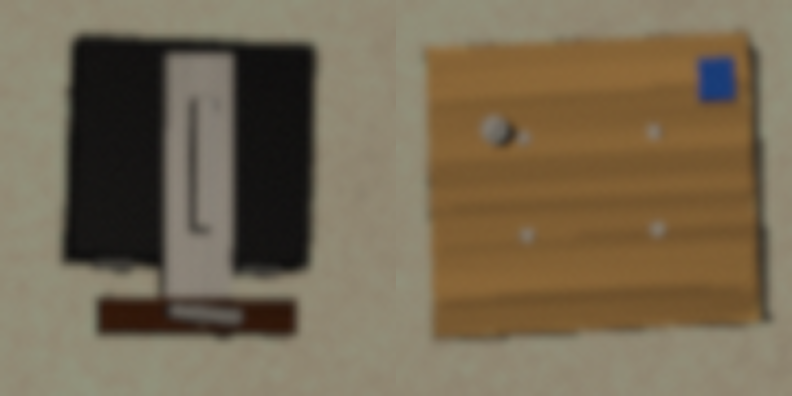

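The crop confirms it: a light blade with a raised rib, a brown head and a knob, with the standoff at top (238,174.5). Next I hover for a close wrist look.

```bash
cat >> h.py <<'E'
def Q(deg): a=np.radians(deg)/2; return [0,float(np.cos(a)),float(np.sin(a)),0]
def top(n=''): s=env.get_state(); print(n,round(s['time'],2),np.round(s['tcp_pos'],4),np.round(s['force'],1),'op',round(s['opening'],4),'q',np.round(s['qpos'],2))
E
python3 - <<'E'
from h import *
print(env.nose_length)
env.reach([.53,-.183,.30],Q(-1.2)); env.dwell(.2); top()
p,d=save('wrist','w0')
c=calibration('wrist'); print(rays(c,[[320,200]]))
P=cloud(c,d); Z=P[...,2]
m=((Z>.066)&(Z<.079)&(P[...,0]>.51)&(abs(P[...,1]+.183)<.02)).astype(np.uint8)
cs=cv2.findContours(cv2.morphologyEx(m,2,np.ones((3,3))),0,1)[0]; k=max(cs,key=cv2.contourArea)
print('rib',cv2.minAreaRect(onplane(c,k[:,0],.074)[:,:2].astype(np.float32)))
env.reach([.53,.13,.30],Q(1.67)); env.dwell(.2); top()
save('wrist','w1')
E
python3 -c "
import cv2,numpy as np
cv2.imwrite('pics/w01.png',np.vstack([cv2.resize(cv2.imread('pics/w%d.png'%i),(480,300)) for i in(0,1)]))"
```

```text
0.0726
 2.16 [ 0.5298 -0.1839  0.3   ] [0.5 0.7 0.3] op 0.0855 q [ 0.34  0.3  -0.14  1.83  0.05  1.02 -1.41]
(array([ 0.60720217, -0.18483728,  0.36880184]), array([[-0.3073457 ,  0.00664763, -0.95160396]]))
rib ((0.5745147466659546, -0.1845330446958542), (0.01189258974045515, 0.07837031781673431), 87.81204986572266)
 3.6 [0.5304 0.1284 0.2999] [ 0.3 -0.  -0.2] op 0.0853 q [-0.1   0.29 -0.3   1.85  0.1   1.01 -1.99]
```

View pics/w01.png

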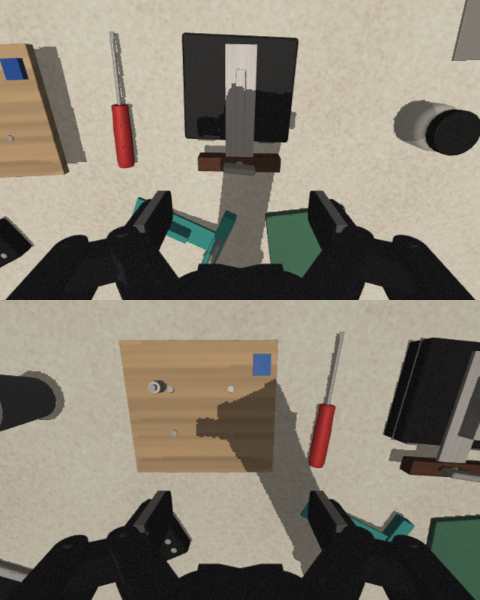

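The wrist views are clear: rib and head at (240,100) in the upper one, panel and standoff at (155,386) in the lower one. I'll measure the panel and standoff from w1, then lift.

```bash
cat > panel.py <<'E'
from h import *
z=np.load('pics/w1.npz'); p=z['p'];d=z['d'];c={k:z[k] for k in('fx','fy','cx','cy','rvec','tvec')}
h=cv2.cvtColor(p,cv2.COLOR_BGR2HSV); P=cloud(c,d)
m=((P[...,2]>.043)&(P[...,2]<.09)&(P[...,1]>.06)&(P[...,1]<.3)&(P[...,0]>.42)&(h[...,1]>85)).astype(np.uint8)
m=cv2.morphologyEx(m,2,np.ones((3,3))); k=max(cv2.findContours(m,0,1)[0],key=cv2.contourArea)
hull=onplane(c,cv2.convexHull(k)[:,0],.05)[:,:2].astype(np.float32)
r=cv2.minAreaRect(hull); print('panel',r)
W=onplane(c,k[:,0],.05)[:,:2]
a=np.radians(1.67); ex=np.array([np.cos(a),np.sin(a)]); ey=np.array([-ex[1],ex[0]]); C=np.array(r[0])
L=(W-C)@np.c_[ex,ey]
for n,s,i in(('front',L[:,0]<-.085,0),('far',L[:,0]>.085,0),('left',L[:,1]>.095,1),('right',L[:,1]<-.095,1)):
    q=L[s]; q=q[abs(q[:,1-i])<.075]; f=np.polyfit(q[:,1-i],q[:,i],1); print(n,len(q),f, (q[:,i]-np.polyval(f,q[:,1-i])).std())
s=(P[...,2]>.062)&(P[...,2]<.082)&(abs(P[...,1]-.23)<.03)&(abs(P[...,0]-.58)<.04)
print('standoff pts',s.sum()); t=(P[...,2]>.069)&(P[...,2]<.0745)&s
print('cyl top', np.median(P[t],0), cv2.minEnclosingCircle(P[t][:,:2].astype(np.float32)))
v,u=np.nonzero(s); x=P[s]; print('s bbox px',u.min(),u.max(),v.min(),v.max(),'circle',cv2.minEnclosingCircle(x[:,:2].astype(np.float32)), 'edges at row',)
cv2.imwrite('pics/st.png',cv2.resize(p[v.min()-15:v.max()+25,u.min()-20:u.max()+40],None,fx=8,fy=8))
E
python3 panel.py
```

```text
panel ((0.5590640306472778, 0.18212276697158813), (0.17701107263565063, 0.19767656922340393), 1.690751552581787)
front 135 [ 0.00135919 -0.08833804] 2.7011546286978196e-17
far 172 [0.00277687 0.08766853] 0.0004710853848043135
left 155 [-0.00040622  0.09820174] 0.0005246545742410289
right 153 [-0.00333645 -0.09784905] 0.0005242684998876531
standoff pts 275
cyl top [0.59040382 0.23469224 0.0706963 ] ((0.589768648147583, 0.23689481616020203), 0.008154255338013172)
s bbox px 197 217 107 124 circle ((0.5900571942329407, 0.23699846863746643), 0.008154812268912792) edges at row
```

```bash
python3 - <<'E'
from h import *
x,y=.5595-.013,-.184+.0003
env.reach([x,y,.22],Q(-1.5)); env.grip(.035,60)
env.movel([x,y,.1265],.12); top('down')
env.grip(0.0,60); top('gripped')
env.movel([x,y,.142],.05); env.dwell(.1); top('lift'); print(env.get_state()['torque'])
save('wrist','w2')
E
```

```text
down 6.36 [ 0.547  -0.1838  0.1271] [ 0.4  0.7 -0.3] op 0.0349 q [ 0.31  0.54 -0.13  1.92  0.1   0.68 -1.47]
gripped 6.69 [ 0.5471 -0.1838  0.1275] [-0.6  1.   5.4] op 0.0106 q [ 0.31  0.54 -0.13  1.92  0.1   0.68 -1.47]
lift 7.25 [ 0.5463 -0.1836  0.1418] [ 0.8 -0.  -3.7] op 0.0106 q [ 0.32  0.52 -0.13  1.92  0.1   0.71 -1.47]
[ 0.00918992 -0.00428857  0.05451242]
```

View pics/w2.png

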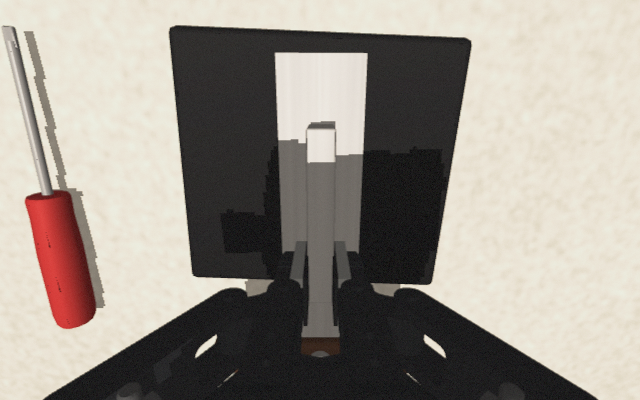

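Lifted: the force changed by about 4 N and the rib is central in the fingers at (320,220). Now I carry it to just in front of and right of the final place, lower it, and find the edge and standoff by touch.

```bash
cat >> h.py <<'E'
YAW=1.6
_a=np.radians(YAW); EX=np.array([np.cos(_a),np.sin(_a),0]); EY=np.array([-EX[1],EX[0],0]); C=np.array([.559,.182,0])
def loc(): s=env.get_state(); r=np.array(s['tcp_pos'])-C; return np.array([r@EX,r@EY,r[2]]),np.array([np.dot(s['force'],EX),np.dot(s['force'],EY),s['force'][2]])
def W(x,y,z): return (C+x*EX+y*EY+[0,0,z]).tolist()
def rep(n): l,f=loc(); print(n,round(env.get_state()['time'],2),'loc mm',np.round(l*1000,1),'F',np.round(f,1),flush=True)
E
python3 - <<'E'
from h import *
z=np.load('pics/w2.npz');c={k:z[k] for k in('fx','fy','cx','cy','rvec','tvec')}
print('rib far end',onplane(c,[[321,129]],.0885)-env.get_state()['tcp_pos'])
p=env.get_state()['tcp_pos']
env.movel([p[0],p[1],.24],.2)
x,y=-.038-.014,.026-.008
env.reach(W(x,y,.24),Q(YAW)); rep('above')
env.movel(W(x,y,.150),.12); env.dwell(.1); rep('low')
save('wrist','w3')
E
```

```text
rib far end [[ 0.06650198 -0.00156301 -0.05319003]]
above 9.38 loc mm [-51.4  16.2 239.7] F [-0.2 -0.2 -3.3]
low 10.38 loc mm [-51.4  18.2 150.9] F [ 0.4  0.4 -3.1]
```

```bash
python3 -c "
from h import *
save('scene','s3'); p=cv2.imread('pics/s3.png')[190:310,290:460]; a=cv2.resize(p,(560,395),interpolation=2); b=cv2.resize(cv2.imread('pics/w3.png'),(240,150))
o=np.zeros((395,800,3),np.uint8);o[:,:560]=a;o[:150,560:]=b;cv2.imwrite('pics/v3.png',o)"
```

```text
(no output)
```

View pics/v3.png

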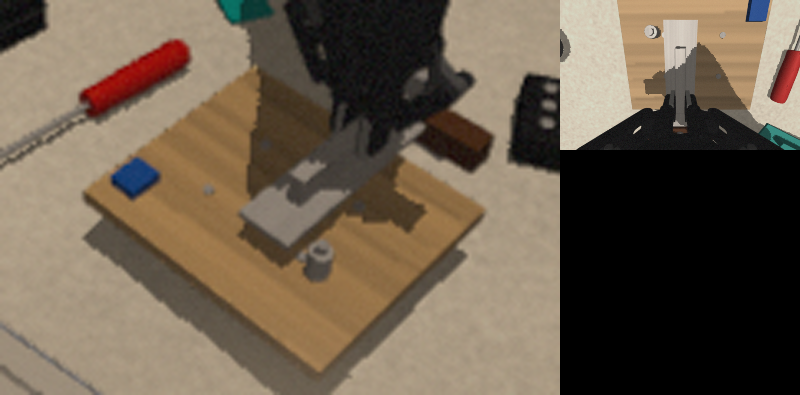

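The scene view shows the blade right of the standoff (318,262), with the head in front of the panel. I lower and push by touch.

```bash
python3 - <<'E'
from h import *
x,y=loc()[0][:2]
print(env.movel(W(x,y,.1345),.06)); env.dwell(.1); rep('hover')
print(env.movel(W(x+.024,y,.1345),.02,stop_force=6)); rep('x touch'); lx=loc()[0][0]
env.movel(W(lx-.001,y,.1345),.02)
print(env.movel(W(lx-.001,y+.02,.1345),.02,stop_force=5)); rep('y touch')
save('wrist','w4')
E
```

```text
False
hover 10.98 loc mm [-51.6  18.2 134.4] F [ 0.2  0.1 -3. ]
True
x touch 11.78 loc mm [-37.7  17.9 133.2] F [-0.3  0.9 -4.6]
True
y touch 12.63 loc mm [-39.2  26.8 133.7] F [ 0.4 -0.3 -3.2]
```

View pics/w4.png

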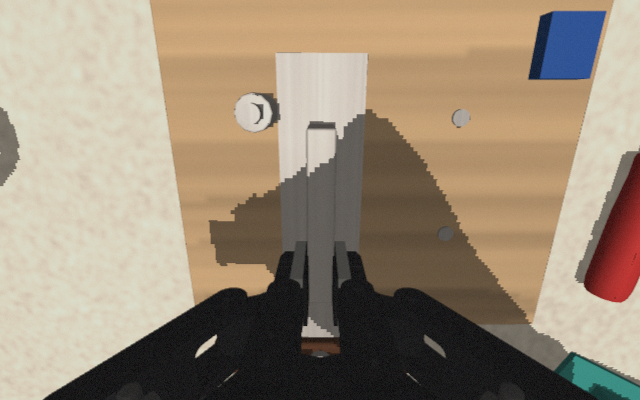

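The blade is at the standoff (253,112), and both touches came within 1 mm of the expected place. I lower onto the panel, seat against both stops and release.

```bash
python3 - <<'E'
from h import *
l=loc()[0]
print(env.movel(W(l[0],l[1]-.0005,.125),.02,stop_force=4)); rep('z touch')
l=loc()[0]
print(env.movel(W(l[0]+.008,l[1],l[2]),.015,stop_force=10)); rep('x')
l=loc()[0]
print(env.movel(W(l[0],l[1]+.006,l[2]),.015,stop_force=8)); rep('y')
l=loc()[0]
print(env.movel(W(l[0]+.006,l[1],l[2]),.015,stop_force=12)); rep('x2'); env.dwell(.4); rep('settle')
E
```

```text
True
z touch 12.89 loc mm [-39.8  26.8 132.6] F [-1.3 -0.8  3.8]
True
x 13.19 loc mm [-39.5  26.9 132.6] F [-1.  -0.7  4.5]
True
y 13.53 loc mm [-39.4  27.7 132.7] F [-2.4 -0.8  5. ]
True
x2 13.84 loc mm [-38.8  27.5 132.7] F [-1.1 -1.   6. ]
settle 14.24 loc mm [-38.8  27.5 132.7] F [-1.8 -1.9  6. ]
```

```bash
python3 - <<'E'
from h import *
l=loc()[0]
env.movel(W(l[0],l[1],l[2]+.0006),.02); rep('up')
for st in range(2):
    l=loc()[0]; print(env.movel(W(l[0]+.008,l[1],l[2]),.012,stop_force=20)); rep('x')
    l=loc()[0]; print(env.movel(W(l[0],l[1]+.006,l[2]),.012,stop_force=12)); rep('y')
save('wrist','w5')
env.grip(.03); rep('released'); l=loc()[0]
env.movel(W(l[0],l[1],.20),.15)
env.movel(W(l[0]-.05,l[1],.28),.2)
save('wrist','w6'); save('top','t6'); save('scene','s6'); rep('view')
E
python3 - <<'E'
import cv2,numpy as np
a=cv2.imread('pics/w6.png');b=cv2.imread('pics/s6.png')[200:310,300:460]
cv2.imwrite('pics/v6.png',np.vstack([cv2.resize(a,(480,300)),cv2.resize(b,(436,300),interpolation=2)[:, :436].copy() if 0 else cv2.resize(b,(480,300),interpolation=2)]))
E
```

```text
up 14.49 loc mm [-38.7  27.6 133.3] F [ 0.7 -0.9  1. ]
True
x 15.09 loc mm [-35.7  27.4 132.7] F [-3.  -1.4  5.2]
True
y 15.52 loc mm [-35.7  28.  132.9] F [-1.5 -0.6  4.7]
True
x 15.98 loc mm [-35.2  28.2 132.8] F [-3.7 -0.6  6.6]
True
y 16.4 loc mm [-35.1  28.7 133. ] F [-2.4 -0.5  5.2]
released 16.77 loc mm [-35.5  28.5 132.5] F [0.2 0.6 0.9]
view 18.15 loc mm [-85.5  28.  278.4] F [-0.3 -0.4 -0.4]
```

View pics/v6.png

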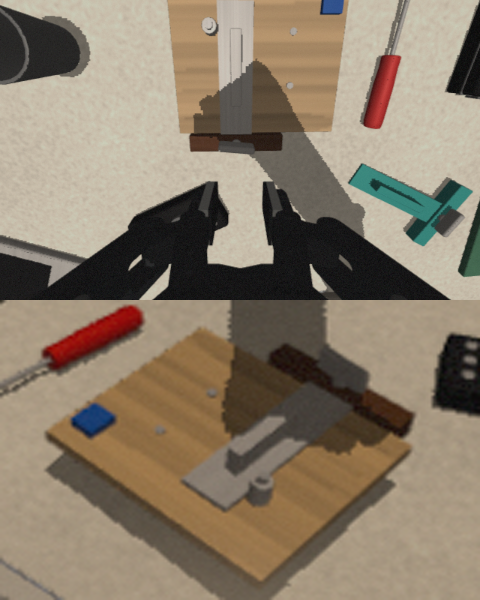

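The square lies flat, head at the front edge, standoff against the blade's left side. I'll check the gaps numerically and locate the wing.

```bash
cat > chk.py <<'E'
from h import *
import sys
z=np.load(f'pics/{sys.argv[1]}.npz'); p=z['p'];d=z['d'];c={k:z[k] for k in('fx','fy','cx','cy','rvec','tvec')}
h=cv2.cvtColor(p,cv2.COLOR_BGR2HSV); P=cloud(c,d)
def L(uv,zz): r=onplane(c,uv,zz)-C; return np.c_[r@EX,r@EY]*1000
r=P-C; lx,ly,lz=r@EX,r@EY,P[...,2]
hue=h[...,0].astype(int)
wood=(h[...,1]>85)&(lz>.043)&(abs(ly)<.12)&(lx<.1)&(lx>-.095)
# front edge: per column lowest wood row, right of head
for n,a,b in(('edge R',-.095,-.042),('edge L',.089,.098)):
    uv=[]
    for u in range(640):
        v=np.nonzero((wood&(h[...,2]>45))[:,u]&(ly[:,u]>a)&(ly[:,u]<b))[0]
        if len(v): uv.append((u,v.max()+.5))
    if len(uv)>4: q=L(uv,.05); q=q[abs(q[:,0]-np.median(q[:,0]))<3]; f=np.polyfit(q[:,1],q[:,0],1); print(n,len(q),'x',np.median(q[:,0]).round(2),'slope',f[0].round(4))
hd=((lz>.052)&(lz<.068)&(lx<-.08)&(lx>-.13)&(abs(ly-.027)<.07)&(h[...,1]>90)).astype(np.uint8)
k=max(cv2.findContours(cv2.morphologyEx(hd,2,np.ones((3,3))),0,1)[0],key=cv2.contourArea); q=L(k[:,0],.06); print('head',cv2.minAreaRect(q.astype(np.float32)), q.min(0),q.max(0))
# inner-face line: head top, parts not under blade
uv=[]
for u in range(640):
    v=np.nonzero(hd[:,u])[0]
    if len(v): uv.append((u,v.min()-.5))
q=L(uv,.06); q=q[(abs(q[:,1]-27)>24)&(abs(q[:,1]-27)<55)]; f=np.polyfit(q[:,1],q[:,0],1); s=abs(q[:,0]-np.polyval(f,q[:,1]))<1.5; f=np.polyfit(q[s,1],q[s,0],1); print('inner face x at y=-28,82',np.polyval(f,[-28,82]).round(2),'slope',f[0].round(4))
w=((lz>.073)&(lz<.092)&(lx<-.07)&(lx>-.14)&(abs(ly-.027)<.04)&(h[...,1]<85)).astype(np.uint8)
k=max(cv2.findContours(w,0,1)[0],key=cv2.contourArea); print('wing top',cv2.minAreaRect(L(k[:,0],.086).astype(np.float32)))
bl=(h[...,1]<70)&(h[...,2]>40)&(abs(lz-.055)<.006)&(lx>-.06)&(lx<.062)&(abs(ly-.027)<.03)
q0=[];q1=[]
for v in range(400):
    u=np.nonzero(bl[v])[0]
    if len(u)>20: q0.append((u.min()-.5,v)); q1.append((u.max()+.5,v))
q0=L(q0,.055);q1=L(q1,.055)
for n,q in(('blade L',q0),('blade R',q1)):
    f=np.polyfit(q[:,0],q[:,1],1); s=abs(q[:,1]-np.polyval(f,q[:,0]))<1.5; f=np.polyfit(q[s,0],q[s,1],1); print(n,s.sum(),'y at 30',np.polyval(f,30).round(2),'slope',f[0].round(4))
s=(lz>.067)&(lz<.082)&(abs(lx-.03)<.03)&(abs(ly-.055)<.013)
if s.any(): print('standoff',s.sum(),cv2.minEnclosingCircle(np.c_[lx[s],ly[s]].astype(np.float32)*1000))
E
python3 chk.py w6
```

```text
edge R 54 x -89.34 slope -0.0118Traceback (most recent call last):
  File "chk.py", line 15, in <module>
    if len(uv)>4: q=L(uv,.05); q=q[abs(q[:,0]-np.median(q[:,0]))<3]; f=np.polyfit(q[:,1],q[:,0],1); print(n,len(q),'x',np.median(q[:,0]).round(2),'slope',f[0].round(4))
                                                                       ~~~~~~~~~~^^^^^^^^^^^^^^^^^
    raise TypeError("expected non-empty vector for x")
TypeError: expected non-empty vector for x
```

```bash
sed -i "s/,('edge L',.089,.098))/,)/" chk.py; python3 chk.py w6
```

```text
edge R 54 x -89.34 slope -0.0118
head ((-99.9418716430664, 26.936634063720703), (117.29824829101562, 22.615192413330078), 89.74018859863281) [-111.48605446  -31.69308956] [-88.61377843  85.58430693]
inner face x at y=-28,82 [-88.68 -88.4 ] slope 0.0025
wing top ((-98.69829559326172, 26.544645309448242), (42.78257369995117, 11.612524032592773), 84.13714599609375)
blade L 140 y at 30 45.97 slope -0.0025
blade R 147 y at 30 6.09 slope -0.0039
standoff 354 ((32.47609329223633, 53.85097122192383), 7.845094203948975)
```

Numbers agree: head flush and parallel within 0.0025 rad, blade side at 45.97, standoff centre 53.85 less 8 mm radius, so they touch. The wing sits at about 0.1 rad, centre about (-99.8, 26.3). I turn it with the fingers loosely around the wing.

```bash
python3 - <<'E'
from h import *
x,y=-.0998,.0263
env.reach(W(x,y,.24),Q(YAW+84)); rep('over')
l=loc()[0]; env.movel(W(x,y,.21),.1); rep('over2'); print(np.round(env.get_state()['qpos'],2))
env.grip(.03,20)
print(env.movel(W(x,y,.140),.1,stop_force=8)); env.dwell(.1); rep('down')
env.grip(.0098,20); rep('closed'); print(env.get_state()['opening'],env.get_state()['gripper_force'])
E
```

```text
over 19.38 loc mm [-99.6  26.3 239.8] F [-0.3 -0.4  0.4]
over2 19.83 loc mm [-99.9  26.4 209.8] F [ 0.3 -1.1  0.8]
[-0.09  0.37 -0.55  2.02  0.26  0.82 -0.86]
False
down 21.0 loc mm [-99.4  26.5 140.7] F [-0.2  0.6  0.6]
closed 21.33 loc mm [-101.5   26.6  140.2] F [-6.8  1.2  4.7]
0.009786563297127267 3.1427516788244247
```

```bash
python3 - <<'E'
from h import *
env.grip(.0112,20)
x,y=-.1013,.0263
env.movel(W(x,y,.140),.05); env.dwell(.1); rep('centred')
for a in list(range(72,-8,-12))+[-8,-13]:
    env.reach(W(x,y,.140),Q(YAW+a)); rep(a); t=env.get_state()['torque']; print(np.round(t,2))
    if np.linalg.norm(loc()[1][:2])>15 : print('stop');break
E
```

```text
centred 21.9 loc mm [-101.2   26.3  140.1] F [-0.5  0.4  0.5]
72 22.19 loc mm [-101.3   26.3  140. ] F [-0.5  0.3 -0.9]
[ 0.02  0.26 -0.04]
60 22.48 loc mm [-101.2   26.3  140. ] F [-1.1  0.   0.4]
[ 0.03  0.23 -0.03]
48 22.77 loc mm [-101.2   26.4  140. ] F [-0.1  0.1 -0.6]
[0.14 0.16 0.01]
36 23.07 loc mm [-101.1   26.4  140. ] F [-0.6 -0.3 -0.3]
[0.01 0.04 0.04]
24 23.36 loc mm [-101.1   26.3  140. ] F [-0.   0.3  0. ]
[0.06 0.02 0.03]
12 23.65 loc mm [-101.2   26.3  140. ] F [-1.  -0.1 -0.4]
[ 0.09  0.05 -0.  ]
0 23.94 loc mm [-101.2   26.3  140. ] F [ 0.2  0.5 -0.1]
[ 0.09  0.04 -0.03]
-8 24.19 loc mm [-101.4   26.3  140. ] F [-0.1  0.5  0.7]
[0.05 0.23 0.14]
-13 24.44 loc mm [-102.7   26.7  139.9] F [-5.4  0.4  5.8]
[0.18 1.12 0.64]
```

Torque rose at the stop. I relax, open, retreat and inspect.

```bash
python3 - <<'E'
from h import *
x,y=-.1013,.0263
env.reach(W(x,y,.140),Q(YAW-4)); env.grip(.03); rep('open')
env.movel(W(x,y,.21),.12)
env.reach(W(-.0855,.028,.28),Q(YAW)); env.dwell(.2); rep('view'); save('wrist','w7'); save('top','t7')
E
sed -i 's/h\[...,1\]<85)).astype/h[...,1]<85)).astype/; s/(lx<-.07)&(lx>-.14)/(lx<-.06)\&(lx>-.14)/' chk.py; python3 chk.py w7
```

```text
open 25.02 loc mm [-101.2   26.3  140. ] F [ 1.1 -0.8  0.4]
view 26.34 loc mm [-86.5  27.6 278.4] F [-0.1 -0.1 -0.5]
edge R 54 x -89.5 slope -0.0028
head ((-100.2900619506836, 59.372779846191406), (53.211055755615234, 22.638126373291016), 87.98680877685547) [-111.65918932   32.65866714] [-88.35980869  86.24966456]
inner face x at y=-28,82 [-91.7  -88.01] slope 0.0335
wing top ((-100.12969207763672, 26.70709228515625), (8.82059097290039, 45.08409118652344), 88.1631851196289)
blade L 127 y at 30 42.81 slope -0.0329
blade R 140 y at 30 2.63 slope -0.0318
standoff 334 ((33.040199279785156, 54.07676315307617), 7.955024719238281)
```

View pics/w7.png

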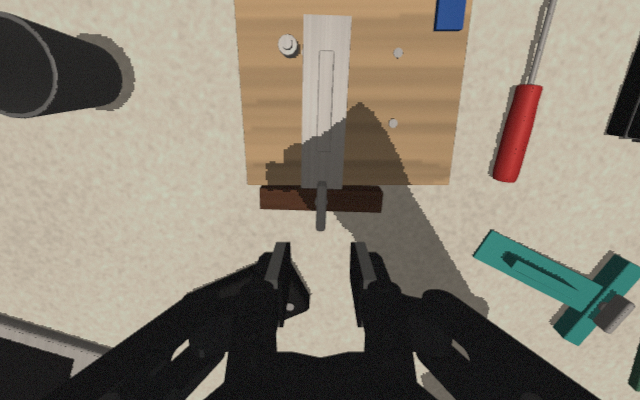

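Wing is fully turned (320,205), but my overturn yawed the square by about 0.032 rad, so blade is off the standoff by ~3 mm. I mend it: regrip the rib, square it up and reseat.

```bash
python3 - <<'E'
from h import *
x,y=-.036,.0249
env.reach(W(x,y,.20),Q(YAW-1.85)); env.grip(.03)
env.movel(W(x,y,.1335),.1); rep('down')
env.grip(0,60); env.dwell(.1); rep('grip')
l=loc()[0]
env.movel(W(l[0]-.002,l[1],l[2]+.0004),.02); rep('back')
l=loc()[0]; env.movel(W(l[0],l[1]+.0005,l[2]),.01,rot=Q(YAW)); rep('yaw')
for fx,fy in((12,8),(18,10),(20,10)):
    l=loc()[0]; print(env.movel(W(l[0]+.008,l[1],l[2]),.012,stop_force=fx)); rep('x')
    l=loc()[0]; print(env.movel(W(l[0],l[1]+.008,l[2]),.012,stop_force=fy)); rep('y')
env.grip(.03); l=loc()[0]
env.movel(W(l[0],l[1],.20),.15)
env.reach(W(-.0855,.028,.28),Q(YAW)); env.dwell(.2); rep('view'); save('wrist','w8'); save('top','t8')
E
python3 chk.py w8
```

```text
down 27.94 loc mm [-35.7  25.1 133.9] F [-0.8  0.4  0.3]
grip 28.34 loc mm [-35.5  25.  134.5] F [-0.8 -0.1  6.1]
back 28.59 loc mm [-38.   24.9 134.5] F [-1.  -0.5 -3.3]
yaw 28.84 loc mm [-38.   25.3 134.5] F [-0.1 -1.  -0.5]
True
x 29.38 loc mm [-33.3  25.6 134.5] F [-1.3 -0.2  3.9]
True
y 29.78 loc mm [-33.2  26.2 134.5] F [-1.  -0.7  4.6]
True
x 30.22 loc mm [-32.8  26.4 134.5] F [-0.5 -0.2  5.2]
True
y 30.64 loc mm [-32.7  27.  134.6] F [-1.5 -1.3  4.4]
True
x 31.11 loc mm [-32.1  27.  134.5] F [-3.4 -0.9  4.8]
True
y 31.52 loc mm [-32.1  27.5 134.6] F [-1.  -1.   4.4]
view 33.1 loc mm [-85.5  27.6 278.4] F [ 0.6 -0.1  0. ]
edge R 54 x -89.67 slope 0.0009
head ((-99.5682373046875, 59.139671325683594), (52.94544219970703, 22.316133499145508), 89.9976577758789) [-110.72727034   32.66662067] [-88.41064022  85.6122366 ]
inner face x at y=-28,82 [-88.24 -88.  ] slope 0.0022
wing top ((-98.66432189941406, 26.52977180480957), (44.052913665771484, 8.157378196716309), 0.003639091271907091)
blade L 137 y at 30 46.52 slope 0.0001
blade R 143 y at 30 6.44 slope 0.0001
standoff 335 ((32.853633880615234, 54.06428527832031), 7.955487251281738)
```

View pics/w8.png

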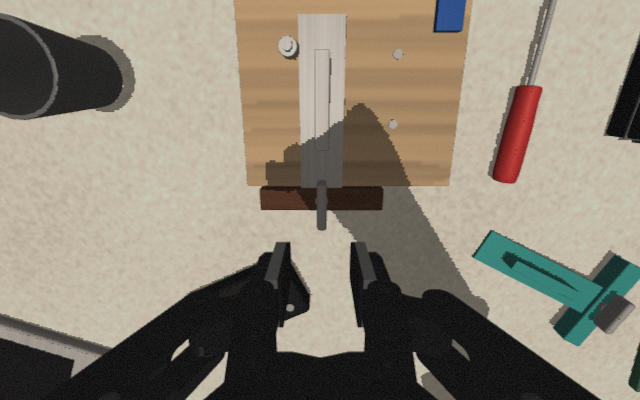

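The head is flush and parallel, the blade touches the standoff at (288,46), the wing lies along the blade, and the gripper is clear. Handing in.

```bash
python3 -c "
from h import *
print(job.job_done())"
```

```text
the job is handed in; nothing more can be done
None
```

I handed in the job with the T-square flat on the panel, its head flush along the front edge, its blade touching the standoff and the wing knob turned to its stop; turning the knob had knocked the square askew by about 0.03 rad, so I reseated it and confirmed the fit in the last wrist picture, and the verdict was not shown to me.

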